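Pointing check of a ceiling-outlet kit

TASK

Make the pointing check on this ceiling-outlet kit before it leaves the duct store, in the order the air will pass through it: from a couple of centimetres above and without touching, point the fingertips at the middle of the reducer's upper mouth, then at the yellow grip on the damper's lever, then at the middle of the white diffuser, staying over each for at least a full second. Point at nothing else and touch nothing, and finish with the hand drawn well clear of the kit.

Things in the scene. Friction and masses are not known exactly. Their poses are not given: they have to be found in the camera images.
- reducer_mouth (a point): middle of the open upper mouth of the reducer: a galvanised steel duct reducer standing on its wide end, 125 mm across at the foot tapering to 100 mm across at the top, 115 mm tall, black rubber sealing rings; this point lies on its axis in the plane of the upper rim, z up
- lever_grip (a point): top of the yellow plastic grip (34 x 16 mm, 8 mm thick) on the damper's lever, at its middle, 65 mm from the lever's pivot and 155 mm above the bench. The damper is a galvanised duct piece 100 mm across and 150 mm long, lying level and strapped by two steel bands on a wooden cradle, 130 mm tall without the lever, 165 mm with the black wing nut that locks it; the lever turns level, on top of a quarter-round plate; z up
- damper_lever (a joint): angle of the damper's lever about its upright pivot: 0 = in line with the duct (open), 1.57 = square across it (shut); locked by a wing nut at its set angle, to be left as it is
- diffuser_centre (a point): middle of the face of the white enamelled round ceiling diffuser (concentric white cones), 180 mm across, lying face up on its 98 mm neck; the face is 55 mm above the bench; z up
- coupling_mouth (a point): middle of the upper mouth of a spare straight coupling, a plain galvanised pipe piece 100 mm across all the way and 100 mm tall with two black rubber rings, standing on end; not to be pointed at
- cap_top (a point): middle of the top of a spare end cap, a flat closed galvanised disc-like cap 100 mm across and 40 mm tall with a black rubber ring, lying closed side up; not to be pointed at
- tape_top (a point): top of a yellow and black tape measure, 68 x 36 mm and 64 mm tall, standing on the bench; not to be pointed at
- sealant_top (a point): top of a blue tub of sealant with a grey lid and paper label, 68 mm across and 110 mm tall; not to be pointed at

How it is judged:
By the outcome, as a careful person would: the job done as asked, in the order asked, and still so for the second after the job is handed in, with the robot touching nothing.
It also fails if it takes over 54 s, if anything falls off the work surface, if the arm or the gripper's body presses on something with over 40 N, if the wrist force passes 120 N, or if a joint passes its speed limit or range.

ROBOT

A 6-joint arm with a two-finger parallel gripper is mounted at the origin on the work surface. World frame = base frame: x ahead of the robot, y to its left, z up, the work surface at z = 0. Lengths are in m, angles in rad, forces in N, time in s.
With the tool pointing down it reaches from about 0.25 to 0.725 m from the base axis. Payload 9.7 kg.
Tool frame: the origin (TCP) lies midway between the tips of the shut fingers; the grasp point (between the pads) lies 19 mm behind it; z points along the fingers, y is the line along which they close (so a half turn about z gives the same grasp; the last joint's range is limited). The gripper opens to 85 mm and grips with 20 to 120 N. Pads are 22 mm wide; open, the fingers measure 114 mm over their backs; the gripper's body (76 mm by 85 mm) begins 54 mm behind the grasp point. The pads swing forward as they close: fully open they stand 13 mm farther back than shut.
Start: joints at [1.345, 0.087, 0.176, 1.66, 0, 1.571], TCP at [0.123, 0.536, 0.208] pointing down, gripper open.
Joint ranges: [-3.13, 3.13], [-0.85, 1.81], [-1.15, 1.24], [-2.2, 2.28], [-1.44, 1.52], [-3.14, 3.14]. Speed limits (rad/s): [2.22, 2.22, 2.57, 3.14, 3.14, 3.14].

INTERFACE

Orientations are given as a rotation vector (axis times angle).
In Python, from bench import arm gives the robot as it stands.
- The arm moves only by the tool send_rows, never from a script. Its argument "targets" is one flat list of numbers, 7 for each row, row after row: the shift along the tool's x, y, z in m, then the turn, a rotation vector about the tool's x, y, z in degrees, then the opening, from -1 (shut) to 1 (fully open). A call has exactly 10 rows; each row shifts and turns the commanded pose from where the row before left it, along the tool's axes as they then stand; what a row does not reach is not made up. A row lasts 1/12 s, in which the tool goes at most 41.7 mm and 7.16 degrees, less where a joint would pass 70% of its speed; a pose out of reach is approached as far as the arm can. A call with a gripper value outside its range is refused whole. The fingers move at their own pace and stop on an object; "grip_force" is the grip in N (left out, the last holds). Time passes only in rows, so rows that do not move let the fingers close, or fill a call up. It gives the time, the measured TCP pose, the force, the opening and the grip force at its end, in the units of the state.
- arm.observe(): the state, without advancing time (a new reading comes with each control period).
- arm.get_image(name): name is "scene" or "top"; returns a dict with "image" (400x640x3 uint8, red, green, blue), "fovy" (degrees; the focal length in pixels is half the picture's height over the tangent of half this angle, whatever the lens; pixels are square), "cx", "cy" (the principal point, pixels), "extrinsics" (4x4, takes a point from camera to world coordinates). Camera axes: x right, y down, z forward; pixel columns grow to the right and rows downward; lengths in m; the calibration is good to about 2 mm. A picture is of the moment at which its call begins. There is no depth.
- arm.finish_job(): hands the job in; it is judged then, once.
The state is a dict: "clock": time; "joint_pos": joint angles; "qvel": joint speeds; "tau": joint torques, N m; "tool_pos": TCP position; "eef_rot": TCP orientation; "ft_force": force on the tool from outside, world axes, zero at the start; "wrist_torque": the same for the moment, N m; "opening": opening from 0.0 (shut) to 1.0 (fully open); "grip_force": force on a finger pad.
Only numpy, scipy, OpenCV 4.12 (cv2) and the standard library are available. Lean on these libraries where they do the work, as an engineer would, in place of code of your own. Each camera call takes 0.05 s, during which the arm holds its last target. There are 200 camera calls.

## Working session

There is one attempt and no reset: what is moved stays moved. The work goes in short steps, Python scripts to look and compute and a tool call to move; the robot and the scene stay as the last step left them, time stands still between calls to the robot, and variables do not carry over. Pictures are saved under pics/ and viewed, at most 10 in all, crops included, and the job is handed in when it is done.

Besides the shell and the picture viewer there is one more tool, called after ">>>" as a command line: name --argument value ..., lists and objects as JSON in quotes. send_rows: Moves the arm, as the interface text tells. Its arguments: {"type":"object","properties":{"targets":{"type":"array"},"grip_force":{"type":"number"}},"required":["targets"]}

```bash
mkdir -p pics
python3 - <<'E'
from bench import arm
import cv2,numpy as np
np.set_printoptions(precision=4,suppress=True)
s=arm.observe(); print(s['clock'],s['tool_pos'],s['eef_rot'],s['opening'])
for n in("scene","top"):
    d=arm.get_image(n); cv2.imwrite(f"pics/{n}0.png",d["image"][:,:,::-1]); print(n,d["fovy"],d["cx"],d["cy"],d["extrinsics"])
    np.savez(f"{n}.npz",**d)
E
```

```text
0.0 [0.1231 0.5358 0.2076] [-0.3539 -3.1214  0.0021] 0.9980191396297228
scene 44.45179200904488 325.7817195150896 195.7525327983293 [[ 0.7871  0.4908 -0.3737  0.9817]
 [ 0.6169 -0.626   0.4771 -0.5471]
 [ 0.0002 -0.606  -0.7954  1.0092]
 [ 0.      0.      0.      1.    ]]
top 46.25378979578804 319.9704471674725 190.76852086387262 [[-0.036  -0.9752  0.2183  0.3412]
 [-0.9993  0.0345 -0.0105  0.0144]
 [ 0.0027 -0.2185 -0.9758  1.1378]
 [ 0.      0.      0.      1.    ]]
```

View pics/scene0.png

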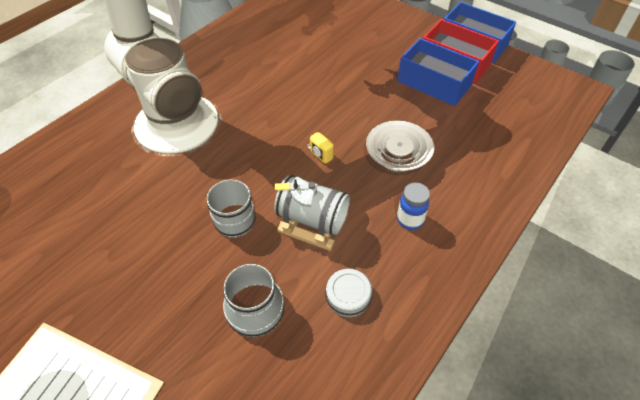

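View pics/top0.png

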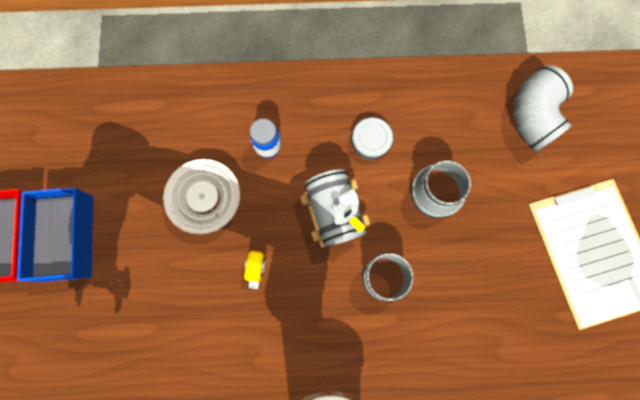

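The top view shows the diffuser at about (202,196), the damper with its yellow grip at about (357,224), and the reducer at about (447,183). The coupling is at (388,277), the cap at (372,138), the tub at (265,137) and the tape at (255,268). Next I'll zoom in on the rims and the grip.

Run:
```python
import cv2,numpy as np
t=cv2.imread("pics/top0.png");s=cv2.imread("pics/scene0.png")
z=lambda i,x,y,w,h,k:cv2.resize(i[y:y+h,x:x+w],None,fx=k,fy=k,interpolation=cv2.INTER_CUBIC)
a=np.hstack([z(t,400,150,80,75,5),z(t,300,160,80,75,5)])
cv2.imwrite("pics/zt.png",a[:, :800])
a=np.hstack([z(s,215,255,80,80,5),z(s,270,165,80,80,5)])
cv2.imwrite("pics/zs.png",a)
```

```text
(no output)
```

View pics/zt.png

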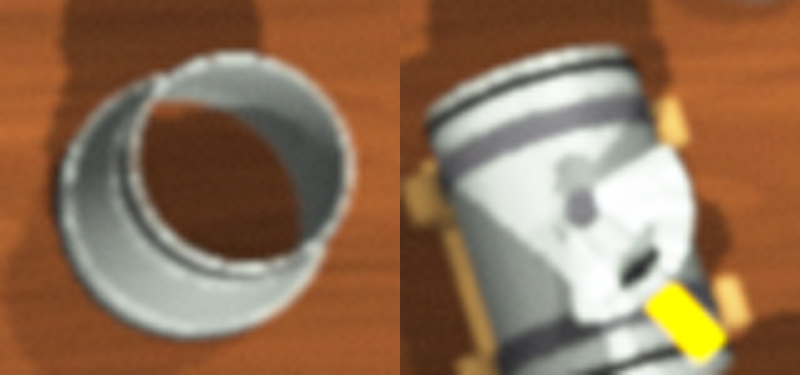

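View pics/zs.png

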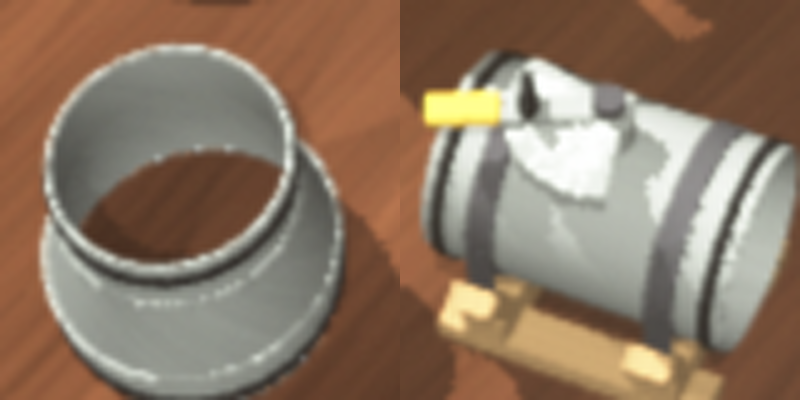

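Top crop: the reducer's upper rim is centred near pixel (448.4,182.7) and the grip near (357.4,224). Scene crop: the rim is centred near (248.8,287) and the grip near (282,186). Next I'll cast the rays.

```bash
cat > h.py <<'E'
import cv2,numpy as np
np.set_printoptions(precision=4,suppress=True)
def load(n): return dict(np.load(n+".npz"))
def ray(d,uv,z):
    f=200/np.tan(np.radians(float(d["fovy"]))/2);E=d["extrinsics"]
    r=E[:3,:3]@[(uv[0]-d["cx"])/f,(uv[1]-d["cy"])/f,1];c=E[:3,3]
    return (c+r*(z-c[2])/r[2])[:2]
def proj(d,p):
    f=200/np.tan(np.radians(float(d["fovy"]))/2);E=d["extrinsics"]
    q=E[:3,:3].T@(np.array(p)-E[:3,3]); return q[:2]/q[2]*f+[d["cx"],d["cy"]]
E
python3 - <<'E'
from h import *
for n,mouth,win,dw in(("top",(448.4,182.7),(330,205,380,240),(160,155,245,237)),("scene",(248.8,287),(265,170,305,200),(362,118,440,172))):
    d=load(n);im=d["image"];hsv=cv2.cvtColor(im,cv2.COLOR_RGB2HSV)
    print(n,"mouth",ray(d,mouth,.115))
    m=cv2.inRange(hsv,(24,130,120),(36,255,255));x0,y0,x1,y1=win
    w=np.zeros_like(m);w[y0:y1,x0:x1]=m[y0:y1,x0:x1]
    c=max(cv2.findContours(w,0,1)[0],key=cv2.contourArea)
    r=cv2.minAreaRect(c);M=cv2.moments(w,True);uv=(M['m10']/M['m00'],M['m01']/M['m00'])
    print("grip",uv,r,ray(d,uv,.153),ray(d,uv,.155))
    x0,y0,x1,y1=dw;w=np.zeros_like(m);q=cv2.inRange(hsv,(0,0,95),(180,95,255))
    w[y0:y1,x0:x1]=q[y0:y1,x0:x1]
    c=max(cv2.findContours(w,0,1)[0],key=cv2.contourArea);e=cv2.fitEllipse(cv2.convexHull(c))
    print("diff",e,ray(d,e[0],.055))
# others
d=load("top")
for nm,uv,z in(("coup",(388,277),.1),("cap",(372,138),.04),("tape",(255,266),.064),("tub",(264,131),.11),("nut",(337,201),.165)):print(nm,ray(d,uv,z))
E
```

```text
top mouth [ 0.5783 -0.2859]
grip (356.8905109489051, 224.007299270073) ((357.0133056640625, 224.3009033203125), (16.274471282958984, 9.030920028686523), 48.8140754699707) [ 0.4864 -0.0719] [ 0.4861 -0.0717]
diff ((201.27284240722656, 195.9217071533203), (74.40401458740234, 78.7110824584961), 53.93339157104492) [0.5808 0.2834]
scene mouth [ 0.582  -0.2879]
grip (281.56666666666666, 187.8) ((281.34051513671875, 188.14324951171875), (14.557251930236816, 4.778895854949951), 17.10272979736328) [ 0.4882 -0.0768] [ 0.4893 -0.0779]
diff ((399.7100830078125, 145.44935607910156), (50.959266662597656, 68.73164367675781), 98.2719955444336) [0.5843 0.2789]
coup [ 0.3754 -0.1381]
cap [ 0.7154 -0.1304]
tape [0.4119 0.1564]
tub [0.7173 0.1277]
nut [ 0.5353 -0.0313]
```

>>> send_rows --targets '[0,0,-0.03,0,0,0,-1,0,0,-0.03,0,0,0,-1,-0.01,-0.011,-0.02,0,0,0,-1,-0.02,-0.022,-0.02,0,0,0,-1,-0.02,-0.022,-0.01,0,0,0,-1,-0.02,-0.022,-0.01,0,0,0,-1,-0.02,-0.022,0,0,0,0,-1,-0.02,-0.022,0,0,0,0,-1,-0.02,-0.022,0,0,0,0,-1,-0.02,-0.022,0,0,0,0,-1]'

```text
clock: 0.93
tool_pos: [0.2327, 0.3403, 0.3281]
eef_rot: [-0.353, -3.122, 0.0]
ft_force: [0.6, 0.7, 0.8]
opening: -0.004
grip_force: 0.0
```

```bash
cat > d.py <<'E'
import sys
from h import *
from bench import arm
from scipy.spatial.transform import Rotation as R
s=arm.observe();p=s["tool_pos"];r=R.from_rotvec(s["eef_rot"])
print(s["clock"],np.array(p),np.array(s["eef_rot"]),s["opening"],np.array(s["joint_pos"]),np.array(s["ft_force"]))
if len(sys.argv)>3: print("tool delta",r.inv().apply(np.array(list(map(float,sys.argv[1:4])))-p))
E
python3 d.py .58 -.287 .31
```

```text
0.9333 [0.2327 0.3403 0.3281] [-0.3534 -3.1216  0.0004] -0.003944915524252548 [ 0.9711 -0.1563  0.1802  1.9076 -0.      1.1965] [0.5527 0.671  0.7554]
tool delta [-0.4787 -0.5338  0.0182]
```

>>> send_rows --targets '[-0.024,-0.027,0,0,0,0,-1,-0.024,-0.027,0,0,0,0,-1,-0.024,-0.027,0,0,0,0,-1,-0.024,-0.027,0,0,0,0,-1,-0.024,-0.027,0,0,0,0,-1,-0.024,-0.027,0,0,0,0,-1,-0.024,-0.027,0,0,0,0,-1,-0.024,-0.027,0,0,0,0,-1,-0.024,-0.027,0,0,0,0,-1,-0.024,-0.027,0,0,0,0,-1]'

```text
clock: 1.77
tool_pos: [0.4062, 0.0229, 0.3282]
eef_rot: [0.354, 3.121, 0.0]
ft_force: [0.6, 0.6, -0.0]
opening: 0.003
grip_force: 0.0
```

>>> send_rows --targets '[-0.024,-0.027,0,0,0,0,-1,-0.024,-0.027,0,0,0,0,-1,-0.024,-0.027,0,0,0,0,-1,-0.024,-0.027,0,0,0,0,-1,-0.024,-0.027,0,0,0,0,-1,-0.024,-0.027,0,0,0,0,-1,-0.024,-0.027,0,0,0,0,-1,-0.024,-0.027,0,0,0,0,-1,-0.024,-0.027,0,0,0,0,-1,0,0,0,0,0,0,-1]'

```text
clock: 2.6
tool_pos: [0.5643, -0.2656, 0.3226]
eef_rot: [-0.358, -3.115, -0.002]
ft_force: [-0.5, 0.9, -2.0]
opening: 0.002
grip_force: 0.0
```

```bash
python3 d.py .58 -.287 .17
```

```text
2.6 [ 0.5643 -0.2656  0.3226] [-0.3582 -3.1147 -0.0018] 0.0018212599476903609 [-0.4394  0.3856  0.7649  1.9565 -0.0009 -0.2104] [-0.5183  0.9295 -2.0148]
tool delta [-0.0211 -0.0174  0.1524]
```

>>> send_rows --targets '[-0.004,-0.004,0.02,0,0,0,-1,-0.004,-0.004,0.02,0,0,0,-1,-0.004,-0.004,0.02,0,0,0,-1,-0.004,-0.003,0.02,0,0,0,-1,-0.003,-0.003,0.02,0,0,0,-1,-0.002,0,0.02,0,0,0,-1,0,0,0.02,0,0,0,-1,0,0,0.01,0,0,0,-1,0,0,0,0,0,0,-1,0,0,0,0,0,0,-1]'

```text
clock: 3.43
tool_pos: [0.5782, -0.2825, 0.1784]
eef_rot: [-0.354, -3.121, -0.0]
ft_force: [-0.3, 0.1, 0.2]
opening: 0.0
grip_force: 0.0
```

```bash
python3 d.py .58 -.287 .137
python3 - <<'E'
from h import *
from bench import arm
p=arm.observe()["tool_pos"];print(p)
o=[]
for n in("top","scene"):
    d=arm.get_image(n);im=d["image"][:,:,::-1].copy()
    u=proj(d,p);m=proj(d,(.58,-.287,.115));print(n,u,m)
    x,y=int(m[0])-40,int(m[1])-55
    o.append(cv2.resize(im[y:y+100,x:x+80],None,fx=5,fy=5,interpolation=2)); print(x,y)
cv2.imwrite("pics/m1.png",np.hstack(o))
E
```

```text
3.4333 [ 0.5782 -0.2825  0.1784] [-0.3537 -3.1209 -0.0004] 0.00028830530218347354 [-0.4545  0.3111  0.3782  1.6386 -0.     -0.2288] [-0.3046  0.0654  0.239 ]
tool delta [-0.0028 -0.004   0.0414]
[ 0.5782 -0.2825  0.1784]
top [454.9278 175.7658] [448.8365 181.9464]
408 126
scene [245.147  268.7201] [248.3781 286.1388]
208 231
```

View pics/m1.png

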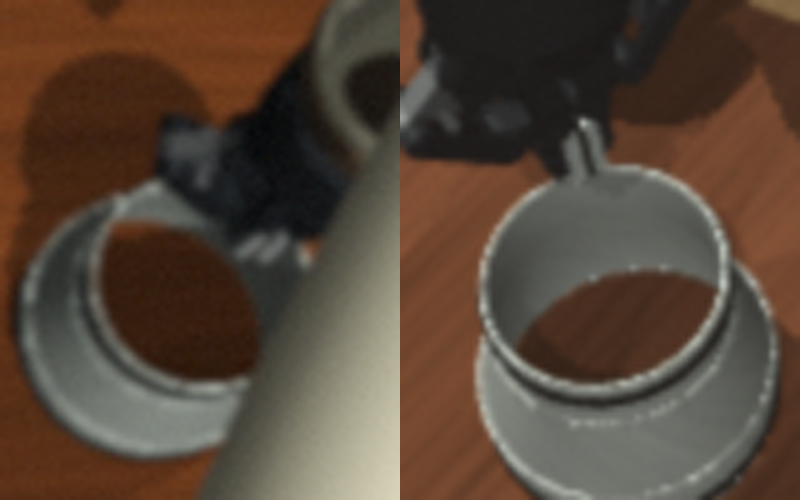

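The fingertips show at scene pixel (245,267), where they were predicted, so the calibration is consistent. I'll lower to 21 mm above the mouth and stay there.

>>> send_rows --targets '[-0.001,-0.002,0.015,0,0,0,-1,-0.001,-0.001,0.015,0,0,0,-1,-0.001,-0.001,0.0125,0,0,0,-1,0,0,0,0,0,0,-1,0,0,0,0,0,0,-1,0,0,0,0,0,0,-1,0,0,0,0,0,0,-1,0,0,0,0,0,0,-1,0,0,0,0,0,0,-1,0,0,0,0,0,0,-1]'

```text
clock: 4.37
tool_pos: [0.5805, -0.2873, 0.1362]
eef_rot: [0.354, 3.121, -0.0]
ft_force: [0.8, -0.8, -0.0]
opening: -0.004
grip_force: 0.0
```

>>> send_rows --targets '[0,0,0,0,0,0,-1,0,0,0,0,0,0,-1,0,0,0,0,0,0,-1,0,0,0,0,0,0,-1,0,0,0,0,0,0,-1,0,0,0,0,0,0,-1,0,0,0,0,0,0,-1,0,0,0,0,0,0,-1,0,0,0,0,0,0,-1,0,0,0,0,0,0,-1]'

```text
clock: 5.2
tool_pos: [0.5804, -0.2872, 0.1358]
eef_rot: [-0.354, -3.122, -0.0]
ft_force: [0.3, -0.2, 0.2]
opening: 0.001
grip_force: 0.0
```

>>> send_rows --targets '[0,0,0,0,0,0,-1,0,0,0,0,0,0,-1,0,0,0,0,0,0,-1,0,0,0,0,0,0,-1,0,0,-0.02,0,0,0,-1,0,0,-0.025,0,0,0,-1,0,0,-0.025,0,0,0,-1,0,0,-0.025,0,0,0,-1,0,0,-0.025,0,0,0,-1,0,0,-0.01,0,0,0,-1]'

```text
clock: 6.03
tool_pos: [0.5807, -0.2874, 0.2696]
eef_rot: [0.353, 3.118, -0.002]
ft_force: [-0.3, -0.2, -0.3]
opening: -0.002
grip_force: 0.0
```

```bash
python3 d.py .4875 -.0745 .21
```

```text
6.0333 [ 0.5807 -0.2874  0.2696] [ 0.3535  3.1177 -0.0022] -0.001502726706432549 [-0.4595  0.3782  0.6448  1.8333 -0.     -0.2338] [-0.2655 -0.2179 -0.2627]
tool delta [0.1387 0.1867 0.0589]
```

>>> send_rows --targets '[0.018,0.024,0,0,0,0,-1,0.02,0.027,0,0,0,0,-1,0.02,0.027,0,0,0,0,-1,0.02,0.027,0,0,0,0,-1,0.02,0.027,0,0,0,0,-1,0.02,0.027,0.01,0,0,0,-1,0.021,0.028,0.02,0,0,0,-1,0,0,0.02,0,0,0,-1,0,0,0.01,0,0,0,-1,0,0,0,0,0,0,-1]'

```text
clock: 6.87
tool_pos: [0.4861, -0.0737, 0.2039]
eef_rot: [-0.353, -3.119, 0.0]
ft_force: [-0.0, -0.9, -0.5]
opening: 0.001
grip_force: 0.0
```

```bash
python3 d.py .4875 -.0745 .175
python3 - <<'E'
from h import *
from bench import arm
p=arm.observe()["tool_pos"]
o=[]
for n in("top","scene"):
    d=arm.get_image(n);im=d["image"][:,:,::-1].copy()
    u=proj(d,p);m=proj(d,(.4875,-.0745,.155))
    x,y=int(m[0])-40,int(m[1])-55;print(n,u,m,x,y)
    o.append(cv2.resize(im[y:y+100,x:x+80],None,fx=5,fy=5,interpolation=2))
cv2.imwrite("pics/g1.png",np.hstack(o))
E
```

```text
6.8667 [ 0.4861 -0.0737  0.2039] [-0.3526 -3.1191  0.0001] 0.0005752976957744529 [-0.1503 -0.0514  0.0271  1.6519 -0.0001  0.0748] [-0.0308 -0.916  -0.5447]
tool delta [-0.0017 -0.0005  0.0289]
top [359.8125 220.3937] [358.1855 223.325 ] 318 168
scene [280.0861 171.7624] [281.9573 186.4672] 241 131
```

View pics/g1.png

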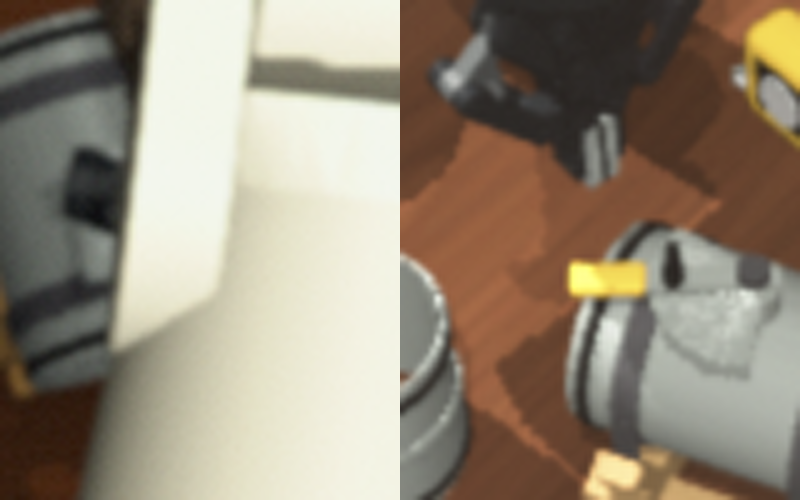

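The tips are over the grip in the scene view: tips at about (281,168), grip top at about (282.6,186), target projecting to (282,186.5). I'll lower to 20 mm above it and stay.

>>> send_rows --targets '[0,0,0,0,0,0,-1,-0.001,0,0.01,0,0,0,-1,0,0,0.012,0,0,0,-1,0,0,0.01,0,0,0,-1,0,0,0,0,0,0,-1,0,0,0,0,0,0,-1,0,0,0,0,0,0,-1,0,0,0,0,0,0,-1,0,0,0,0,0,0,-1,0,0,0,0,0,0,-1]'

```text
clock: 7.8
tool_pos: [0.488, -0.0741, 0.1742]
eef_rot: [0.354, 3.121, -0.0]
ft_force: [-0.7, 0.3, 0.3]
opening: -0.0
grip_force: 0.0
```

```bash
python3 d.py .487 -.074 .175
```

```text
7.8 [ 0.488  -0.0741  0.1742] [ 0.3538  3.1209 -0.    ] -0.0004994374186361284 [-0.1507 -0.0587 -0.0374  1.5914  0.      0.0751] [-0.6754  0.3258  0.3015]
tool delta [ 0.001  -0.0001 -0.0008]
```

Within 1 mm. I'll hold here, then rise straight up.

>>> send_rows --targets '[0,0,0,0,0,0,-1,0,0,0,0,0,0,-1,0,0,0,0,0,0,-1,0,0,0,0,0,0,-1,0,0,0,0,0,0,-1,0,0,0,0,0,0,-1,0,0,0,0,0,0,-1,0,0,0,0,0,0,-1,0,0,0,0,0,0,-1,0,0,0,0,0,0,-1]'

```text
clock: 8.63
tool_pos: [0.4878, -0.0741, 0.1738]
eef_rot: [0.354, 3.122, 0.0]
ft_force: [-0.3, -0.6, -0.4]
opening: -0.001
grip_force: 0.0
```

>>> send_rows --targets '[0,0,0,0,0,0,-1,0,0,0,0,0,0,-1,0,0,0,0,0,0,-1,0,0,0,0,0,0,-1,0,0,-0.02,0,0,0,-1,0,0,-0.025,0,0,0,-1,0,0,-0.025,0,0,0,-1,0,0,-0.025,0,0,0,-1,0,0,-0.015,0,0,0,-1,0,0,0,0,0,0,-1]'

```text
clock: 9.47
tool_pos: [0.4886, -0.0742, 0.2871]
eef_rot: [0.353, 3.117, -0.0]
ft_force: [1.3, 0.9, 0.3]
opening: 0.002
grip_force: 0.0
```

```bash
python3 d.py .5825 .281 .20
```

```text
9.4667 [ 0.4886 -0.0742  0.2871] [ 0.3534  3.117  -0.0002] 0.0016380564565656908 [-0.1507 -0.0071  0.2348  1.8081  0.      0.075 ] [1.2778 0.9391 0.2731]
tool delta [-0.0116  0.3672  0.0873]
```

>>> send_rows --targets '[-0.001,0.036,0,0,0,0,-1,-0.001,0.036,0,0,0,0,-1,-0.001,0.036,0,0,0,0,-1,-0.001,0.036,0,0,0,0,-1,-0.001,0.036,0,0,0,0,-1,-0.001,0.036,0,0,0,0,-1,-0.001,0.036,0,0,0,0,-1,-0.001,0.036,0,0,0,0,-1,-0.001,0.036,0,0,0,0,-1,-0.001,0.036,0,0,0,0,-1]'

```text
clock: 10.3
tool_pos: [0.5782, 0.2763, 0.2828]
eef_rot: [-0.354, -3.121, 0.001]
ft_force: [0.7, -0.4, 0.3]
opening: -0.003
grip_force: 0.0
```

>>> send_rows --targets '[-0.001,0.008,0.02,0,0,0,-1,0,0,0.025,0,0,0,-1,0,0,0.025,0,0,0,-1,0,0,0.025,0,0,0,-1,0,0,0.025,0,0,0,-1,0,0,0.025,0,0,0,-1,0,0,0.02,0,0,0,-1,0,0,0,0,0,0,-1,0,0,0,0,0,0,-1,0,0,0,0,0,0,-1]'

```text
clock: 11.13
tool_pos: [0.5812, 0.2822, 0.1199]
eef_rot: [0.354, 3.121, 0.001]
ft_force: [-0.0, 0.3, 0.8]
opening: 0.002
grip_force: 0.0
```

```bash
python3 d.py .5825 .281 .076
python3 - <<'E'
from h import *
from bench import arm
p=arm.observe()["tool_pos"]
o=[]
for n in("top","scene"):
    d=arm.get_image(n);im=d["image"][:,:,::-1].copy()
    u=proj(d,p);m=proj(d,(.5825,.281,.055))
    x,y=int(m[0])-40,int(m[1])-70;print(n,u,m,x,y)
    o.append(cv2.resize(im[y:y+115,x:x+80],None,fx=5,fy=5,interpolation=2))
cv2.imwrite("pics/f1.png",np.hstack(o))
E
```

```text
11.1333 [0.5812 0.2822 0.1199] [0.3538 3.1207 0.0009] 0.002185434965310728 [ 0.4521  0.3038  0.2562  1.5221 -0.      0.6779] [-0.0027  0.3315  0.7597]
tool delta [-0.0015 -0.0009  0.0439]
top [194.6755 189.6749] [202.31   195.1858] 162 125
scene [402.4518 126.6887] [399.5745 144.68  ] 359 74
```

View pics/f1.png

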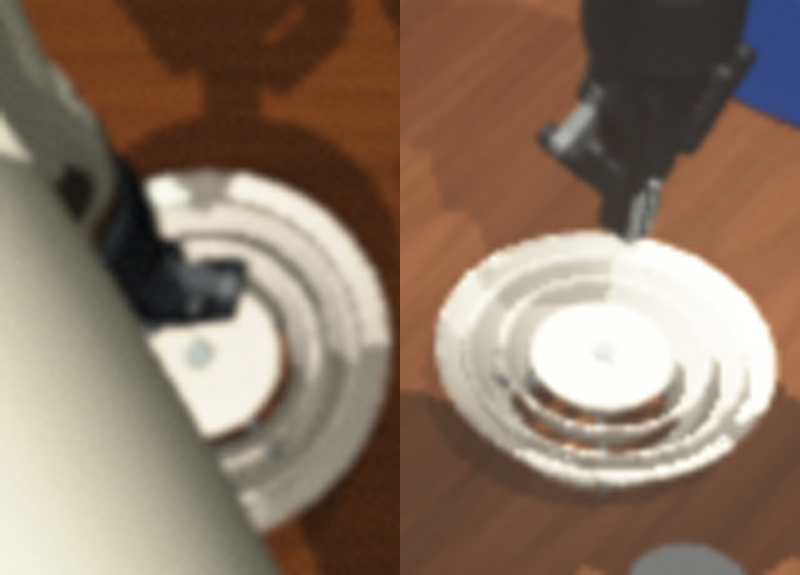

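The screw at the diffuser's centre shows at top (202.0,195.4) and scene (399.6,144.0). That agrees with the target to within a pixel, and the tool is aligned over it. I'll lower to 21 mm above the face and stay.

>>> send_rows --targets '[-0.001,0,0.015,0,0,0,-1,0,-0.001,0.015,0,0,0,-1,0,0,0.014,0,0,0,-1,0,0,0,0,0,0,-1,0,0,0,0,0,0,-1,0,0,0,0,0,0,-1,0,0,0,0,0,0,-1,0,0,0,0,0,0,-1,0,0,0,0,0,0,-1,0,0,0,0,0,0,-1]'

```text
clock: 12.07
tool_pos: [0.5818, 0.281, 0.0753]
eef_rot: [0.354, 3.121, 0.001]
ft_force: [0.7, -0.1, 0.1]
opening: 0.0
grip_force: 0.0
```

```bash
python3 d.py .5825 .281 .076
```

```text
12.0667 [0.5818 0.281  0.0753] [0.3538 3.121  0.0005] 4.4936847004017994e-05 [ 0.4499  0.3067  0.1739  1.4373 -0.      0.6757] [ 0.7397 -0.056   0.1445]
tool delta [-0.0006  0.0001 -0.0007]
```

>>> send_rows --targets '[0,0,0,0,0,0,-1,0,0,0,0,0,0,-1,0,0,0,0,0,0,-1,0,0,0,0,0,0,-1,0,0,0,0,0,0,-1,0,0,0,0,0,0,-1,0,0,0,0,0,0,-1,0,0,0,0,0,0,-1,0,0,0,0,0,0,-1,0,0,0,0,0,0,-1]'

```text
clock: 12.9
tool_pos: [0.5817, 0.2809, 0.0748]
eef_rot: [-0.354, -3.122, 0.0]
ft_force: [-0.1, -0.4, 0.5]
opening: -0.003
grip_force: 0.0
```

>>> send_rows --targets '[0,0,0,0,0,0,-1,0,0,0,0,0,0,-1,0,0,0,0,0,0,-1,0,0,0,0,0,0,-1,0,0,-0.025,0,0,0,-1,0,0,-0.035,0,0,0,-1,0,0,-0.035,0,0,0,-1,0,0,-0.035,0,0,0,-1,0,0,-0.035,0,0,0,-1,0,0,-0.035,0,0,0,-1]'

```text
clock: 13.73
tool_pos: [0.5813, 0.2807, 0.2767]
eef_rot: [0.354, 3.121, 0.0]
ft_force: [1.7, 0.5, -0.1]
opening: 0.003
grip_force: 0.0
```

>>> send_rows --targets '[0.03,0.009,0,0,0,0,-1,0.036,0.01,0,0,0,0,-1,0.036,0.01,0,0,0,0,-1,0.036,0.01,0,0,0,0,-1,0.036,0.01,0,0,0,0,-1,0.036,0.01,0,0,0,0,-1,0.036,0.01,0,0,0,0,-1,0.036,0.01,0,0,0,0,-1,0.036,0.01,0,0,0,0,-1,0.036,0.01,0,0,0,0,-1]'

```text
clock: 14.57
tool_pos: [0.2571, 0.4571, 0.2751]
eef_rot: [0.354, 3.121, 0.001]
ft_force: [0.9, 0.2, 0.5]
opening: 0.004
grip_force: 0.0
```

>>> send_rows --targets '[0.035,0.015,0,0,0,0,-1,0.035,0.015,0,0,0,0,-1,0.03,0.015,0,0,0,0,-1,0.02,0.01,0,0,0,0,-1,0,0,0,0,0,0,-1,0,0,0,0,0,0,-1,0,0,0,0,0,0,-1,0,0,0,0,0,0,-1,0,0,0,0,0,0,-1,0,0,0,0,0,0,-1]'

```text
clock: 15.4
tool_pos: [0.155, 0.5367, 0.2751]
eef_rot: [0.356, 3.121, 0.001]
ft_force: [0.1, 1.1, -0.2]
opening: -0.003
grip_force: 0.0
```

Run:
```python
from h import *
from bench import arm
s=arm.observe();print(s["clock"],s["tool_pos"],np.array(s["qvel"]))
d=arm.get_image("top");g=cv2.absdiff(d["image"],load("top")["image"])
cv2.imwrite("pics/end.png",d["image"][:,:,::-1])
for n,(u,v) in dict(reducer=(448,183),grip=(357,224),damper=(335,207),diff=(202,196),coup=(388,277),cap=(372,138),tape=(255,268),tub=(265,137)).items():print(n,g[v-20:v+20,u-20:u+20].mean())
```

```text
15.4 [0.155  0.5367 0.2751] [0.0037 0.0007 0.0021 0.0015 0.0004 0.0007]
reducer 1.5433333333333332
grip 4.026875
damper 6.497916666666667
diff 1.2595833333333333
coup 1.5997916666666667
cap 0.73
tape 10.37625
tub 1.3452083333333333
```

View pics/end.png

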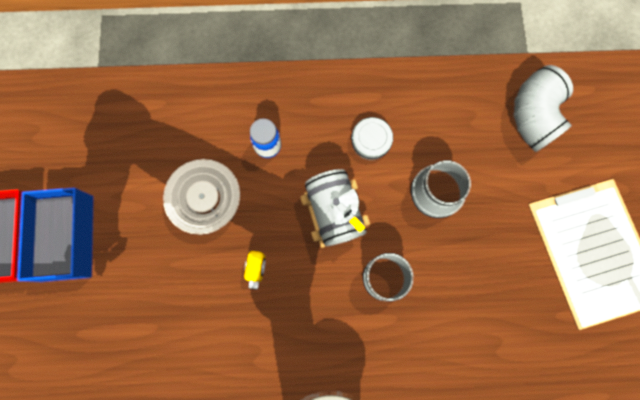

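The final picture shows every object where it was, with the grip still at about (357,224). Only the arm's shadow changed, and the hand is out of view to the left.

```bash
python3 -c "
from bench import arm
print(arm.finish_job())"
```

```text
the job is handed in; nothing more can be done
None
```

Pointing check done and handed in: the fingertips held about 20 mm above the reducer mouth, then the lever grip, then the diffuser centre, for over a second each; nothing was touched or moved, and the hand ended well clear at about 15 s.

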